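# Tamp a heap of tea cakes level in its packing box

### The arm

A 7-joint arm with a two-finger parallel gripper is mounted at the origin on the work surface. World frame = base frame: x ahead of the robot, y to its left, z up, the work surface at z = 0. Lengths are in m, angles in rad, forces in N, time in s.
With the tool pointing down it reaches from about 0.4 to 0.9 m from the base axis. Payload 5.5 kg.
Tool frame: the origin (TCP) lies midway between the tips of the shut fingers; the grasp point (between the pads) lies 19 mm behind it (manip.grip_depth is the distance from the TCP to the grasp point, in m); z points along the fingers, x is the direction in which the jaws open and shut, and the axes are right-handed (so a half turn about z gives the same grasp; the last joint's range is limited). The gripper opens to 92 mm and grips with 3 to 60 N. Pads are 19 mm wide; open, the fingers measure 130 mm over their backs; the gripper's body (75 mm by 190 mm) begins 47 mm behind the grasp point.
Start: joints at [0.263, 0.501, -0.427, 1.55, 0.221, 1.138, -0.21], TCP at [0.65, 0, 0.227] pointing down, gripper open.
Joint ranges: [-2.88, 2.88], [-0.31, 2.03], [-1.54, 1.56], [0.2, 2.42], [-1.41, 4.55], [0.19, 2.02], [-2.57, 2.57]. Speed limits (rad/s): [2.57, 2.57, 3.14, 3.14, 3.14, 3.14, 3.14].

### API

Orientations are given as a unit quaternion [x, y, z, w].
In Python, from bench import manip, effector, viewer gives the robot as it stands. Calls block until the motion is done:
- manip.move_pose(position, orientation): joint-space move of the TCP to a pose.
- manip.servo_line(position, ori=None, vel=0.15): straight line of the TCP; ori=None keeps the orientation; vel is the mean speed in m/s.
- manip.movej(angles): joint-space move.
- effector.open_jaws() and effector.close(f_grip=None): open the fingers fully, or close them until they stop; f_grip is the grip in N (None keeps the last).
- manip.sleep(seconds).
- manip.solve_ik(position, orientation): joint angles nearest the present ones, or None.
- viewer.get_image(name): name is "scene" or "side" or "wrist"; returns the picture (420x560x3 uint8, red, green, blue); there is no depth.
- viewer.get_calibration(name): a dict with "vfov" (degrees; the focal length in pixels is half the picture's height over the tangent of half this angle, whatever the lens; pixels are square), "cx", "cy" (the principal point, pixels), "dist_coeffs" ([k1, k2, p1, p2, k3] as OpenCV has them; the pictures are not rectified), "eye" and "attitude" of the camera in the world. Camera axes: x right, y down, z forward; pixel columns grow to the right and rows downward; lengths in m; the calibration is good to about 2 mm. A picture is of the moment at which its call begins: read the wrist's pose just before it. get_calibration takes no time and is no camera call; for the wrist camera it gives the pose at the moment of the call.
A pose or a line that the arm cannot do raises manip.PlanningError and nothing moves.
- manip.hand_in(): hands the job in, once; it reports no verdict.
Readings, each from a call of its own:
- manip.current_clock(): time.
- manip.current_q(): joint angles.
- manip.current_joint_velocities(): joint speeds.
- manip.current_tau(): joint torques, N m.
- manip.current_tool_pos(): TCP position.
- manip.current_tcp_rot(): TCP orientation.
- manip.current_force(): force on the tool from outside, world axes, zero at the start.
- manip.current_wrist_torque(): the same for the moment, N m.
- manip.current_finger_gap(): finger opening in m.
Only numpy, scipy, OpenCV 4.12 (cv2) and the standard library are available. Lean on these libraries where they do the work, as an engineer would, in place of code of your own. Each camera call takes 0.05 s, during which the arm holds its last target.

### The job

The tea cakes lie heaped in the packing box. Take the tamper from its rest and use it to work and press them down, without touching them with the gripper, until all nine lie in one level layer on the floor of the box; finish with a firm, steady press (about one and a half kilograms' weight, 15 N, for a full second) on the level layer, but never press or knock as hard as three and a half kilograms' weight (35 N) or the cakes crumble. Then set the tamper back down in its rest and let go, leaving the other things on the table where they are.

Things in the scene. Friction and masses are not known exactly. Their poses are not given: they have to be found in the camera images.
- tea_box: open packing box of pale wood, fixed to the table, 176 x 142 mm outside and 52 mm high; walls and floor 8 mm thick, so the inside is 160 mm (along its x) by 126 mm (along its y) and 44 mm deep. Waxed inside: the cakes slide easily in it. Origin: centre of its underside, on the table; z up.
- tamper: wooden hand tamper, 0.16 to 0.28 kg: plate 90 (its x) x 70 (its y) x 18 mm faced with 5 mm of cork below, on it a 6 mm shoulder 52 x 36 mm and an upright grip 40 (x) by 24 mm (y), flat-sided up to 96 mm and rounded to 108 mm above the underside. Take the 24 mm thickness about 60 mm up. Origin: centre of the cork face, z up. Cork on a cake yields about 1 mm at 10 N and drags it along.
- tamper_rest: the tamper's rest: a wooden board 114 (its x) x 94 mm fixed to the table, 8 mm thick, with a rim 6 mm wide standing 7 mm above it; the tamper's plate stands on the board inside the rim with about 6 mm to spare on each side, its x along the rest's x (either way round). Origin: centre of the underside, on the table.
- cake0: one of nine small round cakes of pressed tea, dark brown, with rounded rim and a dimple in each face: 36 mm across, hand-pressed and so of uneven thickness, mostly near 18 mm but up to 22 mm, 14 g, hard. Origin at its middle; z is its axis (either face may be up). Lying flat its origin is half its thickness above the box floor. At the start it lies in the bottom layer, near the middle of the heap.
- cake1: one of nine small round cakes of pressed tea, dark brown, with rounded rim and a dimple in each face: 36 mm across, hand-pressed and so of uneven thickness, mostly near 18 mm but up to 22 mm, 14 g, hard. Origin at its middle; z is its axis (either face may be up). Lying flat its origin is half its thickness above the box floor. At the start it lies in the bottom layer.
- cake2: one of nine small round cakes of pressed tea, dark brown, with rounded rim and a dimple in each face: 36 mm across, hand-pressed and so of uneven thickness, mostly near 18 mm but up to 22 mm, 14 g, hard. Origin at its middle; z is its axis (either face may be up). Lying flat its origin is half its thickness above the box floor. At the start it lies in the bottom layer.
- cake3: one of nine small round cakes of pressed tea, dark brown, with rounded rim and a dimple in each face: 36 mm across, hand-pressed and so of uneven thickness, mostly near 18 mm but up to 22 mm, 14 g, hard. Origin at its middle; z is its axis (either face may be up). Lying flat its origin is half its thickness above the box floor. At the start it lies in the bottom layer.
- cake4: one of nine small round cakes of pressed tea, dark brown, with rounded rim and a dimple in each face: 36 mm across, hand-pressed and so of uneven thickness, mostly near 18 mm but up to 22 mm, 14 g, hard. Origin at its middle; z is its axis (either face may be up). Lying flat its origin is half its thickness above the box floor. At the start it lies in the bottom layer.
- cake5: one of nine small round cakes of pressed tea, dark brown, with rounded rim and a dimple in each face: 36 mm across, hand-pressed and so of uneven thickness, mostly near 18 mm but up to 22 mm, 14 g, hard. Origin at its middle; z is its axis (either face may be up). Lying flat its origin is half its thickness above the box floor. At the start it lies in the bottom layer.
- cake6: one of nine small round cakes of pressed tea, dark brown, with rounded rim and a dimple in each face: 36 mm across, hand-pressed and so of uneven thickness, mostly near 18 mm but up to 22 mm, 14 g, hard. Origin at its middle; z is its axis (either face may be up). Lying flat its origin is half its thickness above the box floor. At the start it lies in the bottom layer.
- cake7: one of nine small round cakes of pressed tea, dark brown, with rounded rim and a dimple in each face: 36 mm across, hand-pressed and so of uneven thickness, mostly near 18 mm but up to 22 mm, 14 g, hard. Origin at its middle; z is its axis (either face may be up). Lying flat its origin is half its thickness above the box floor. At the start it lies on top of the bottom layer, its origin about 27 mm above the box floor.
- cake8: one of nine small round cakes of pressed tea, dark brown, with rounded rim and a dimple in each face: 36 mm across, hand-pressed and so of uneven thickness, mostly near 18 mm but up to 22 mm, 14 g, hard. Origin at its middle; z is its axis (either face may be up). Lying flat its origin is half its thickness above the box floor. At the start it lies on top of the bottom layer, its origin about 27 mm above the box floor.
- canister_a: bystander: loose paper tea canister with a lid, 70 mm across, 119 mm high, upright. Origin at its foot.
- canister_b: bystander: loose paper tea canister like the other one, upright. Origin at its foot.
- small_bowl: bystander: loose empty pale green bowl, 90 mm across, 45 mm high. Origin at its foot.
- scoop: bystander: loose wooden tea scoop 170 mm long lying on the table between box and rest, along its x. Origin: middle of its underside.

How it is judged:
On the way, in this order (a step that is already met when the one before it is completed fails the run):
1. the tamper has been lifted out of its rest (z of tamper in the frame of tamper_rest above 0.05 m), for 0.1 s.
2. all nine cakes lie level in the box while the tamper's face presses on them steadily with 10 to 20 N (z of each of cake0, cake1, cake2, cake3, cake4, cake5, cake6, cake7, cake8 in the frame of tea_box below 0.0235 m and horizontal distance between each of cake0, cake1, cake2, cake3, cake4, cake5, cake6, cake7, cake8 and tea_box below 0.0785 m and contact force between tamper_c0 and anything else between 10 and 20 N and horizontal distance between tamper and tea_box below 0.08 m), for 0.8 s.
At the end, for the whole second after the job is handed in: all nine cakes lie still in the box, the middle of each less than 15.5 mm above its floor (about 9 mm when flat, so leaning by under about 20 degrees); the tamper stands upright and still inside the rim of its rest, within 10 mm of its middle and 3.5 mm of its board, released (z of each of cake0, cake1, cake2, cake3, cake4, cake5, cake6, cake7, cake8 in the frame of tea_box below 0.0235 m and horizontal distance between each of cake0, cake1, cake2, cake3, cake4, cake5, cake6, cake7, cake8 and tea_box below 0.0785 m and horizontal distance between tamper and tamper_rest below 0.01 m and z of tamper in the frame of tamper_rest below 0.0115 m and angle between tamper's own z axis and vertical below 0.06 rad and linear speed of tamper below 0.02 m/s and linear speed of each of cake0, cake1, cake2, cake3, cake4, cake5, cake6, cake7, cake8 below 0.03 m/s); the robot touches nothing.
It fails at once if the tamper's plate bears on cakes or box with more than 35 N (the cakes crumble) (horizontal distance between tamper and tea_box below 0.12 m and contact force between any of tamper_c0, tamper_c1 and anything else above 35 N).
It fails at once if the gripper or arm touches a cake (contact force between any of the fingers, the arm and cake0 above 0.3 N or contact force between any of the fingers, the arm and cake1 above 0.3 N or contact force between any of the fingers, the arm and cake2 above 0.3 N or contact force between any of the fingers, the arm and cake3 above 0.3 N or contact force between any of the fingers, the arm and cake4 above 0.3 N or contact force between any of the fingers, the arm and cake5 above 0.3 N or contact force between any of the fingers, the arm and cake6 above 0.3 N or contact force between any of the fingers, the arm and cake7 above 0.3 N or contact force between any of the fingers, the arm and cake8 above 0.3 N).
It fails at once if a bystander (canister, bowl, scoop) is shifted by more than 20 mm (distance of any of canister_a, canister_b, small_bowl, scoop from where it was at the start of the episode above 0.02 m).
It also fails if it takes over 72 s, if anything falls off the work surface, if the arm or the gripper's body presses on something with over 40 N, if the wrist force passes 120 N, or if a joint passes its speed limit or range.

## Working session

There is one attempt and no reset: what is moved stays moved. The work goes in short steps, each a Python script; the robot and the scene stay as the last script left them, time stands still between calls to the robot, and variables do not carry over. Pictures are saved under pics/ and viewed, and the job is handed in when it is done.

```bash
ls; mkdir -p pics
python3 - <<'E'
from bench import manip, effector, viewer
import cv2
for n in ("scene","side","wrist"):
    c=viewer.get_calibration(n); print(n,c)
    cv2.imwrite(f"pics/a_{n}.png",viewer.get_image(n)[:,:,::-1])
print(manip.current_clock(),manip.current_tool_pos(),manip.current_tcp_rot(),manip.current_force(),manip.grip_depth)
E
```

```text
pics
scene {'vfov': 43.47424261352366, 'cx': 276.1102314459026, 'cy': 202.42013211801267, 'dist_coeffs': array([-0.0839411,  0.       ,  0.       ,  0.       ,  0.       ]), 'eye': array([1.33087091, 0.24596751, 1.39640461]), 'attitude': array([ 0.55532731,  0.78682149, -0.215287  , -0.16178697])}
side {'vfov': 49.99724723538734, 'cx': 278.28644168907215, 'cy': 217.5859253882386, 'dist_coeffs': array([0.00513996, 0.        , 0.        , 0.        , 0.        ]), 'eye': array([0.14725571, 0.52700791, 0.87490196]), 'attitude': array([-0.28868609,  0.89515067, -0.32041845,  0.1126838 ])}
wrist {'vfov': 67.44778593430583, 'cx': 279.7446652371813, 'cy': 202.70043222748396, 'dist_coeffs': array([-0.01486922,  0.        ,  0.        ,  0.        ,  0.        ]), 'eye': array([0.64972096, 0.07085226, 0.38374388]), 'attitude': array([ 9.91144044e-01,  2.61853274e-04, -6.27190952e-04,  1.32789389e-01])}
0.15 [ 6.49459955e-01 -2.88467311e-05  2.25918413e-01] [ 9.99999716e-01  2.74605370e-06 -7.52614053e-04 -3.97103266e-05] [-0.9260742  -0.81454745 -0.30630219] 0.0188
```

View pics/a_scene.png

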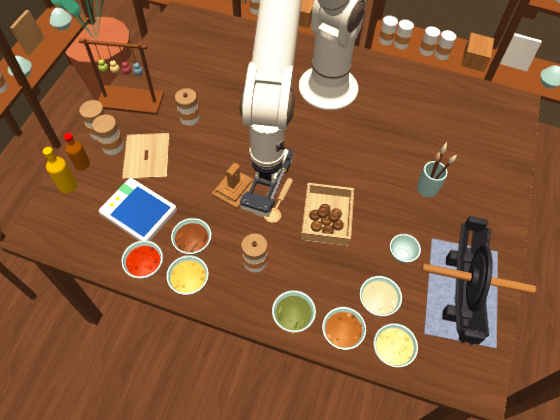

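View pics/a_side.png

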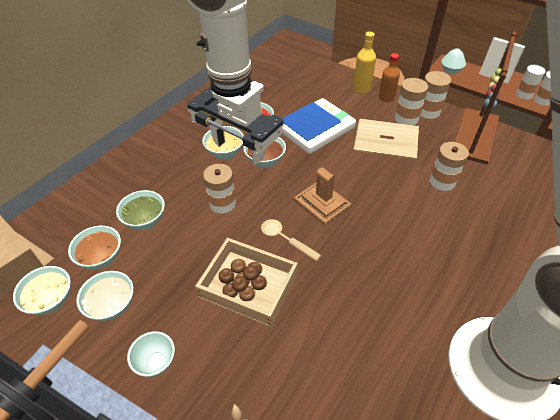

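View pics/a_wrist.png

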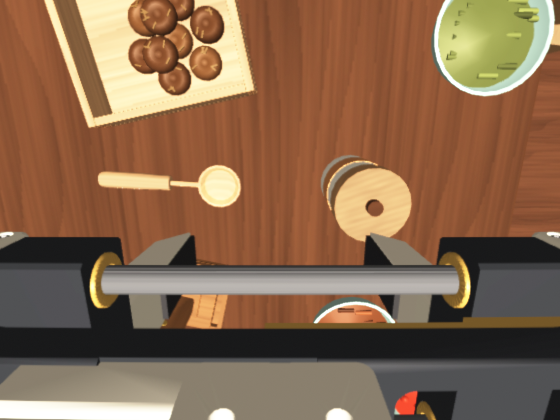

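The box lies around (328,215) in scene and (247,280) in side, and the tamper on its rest is around (235,185) in scene and (323,195) in side. I'll zoom in to pick out corners.

```bash
cat > h.py <<'E'
import numpy as np, cv2
from scipy.spatial.transform import Rotation as R
from bench import manip, effector, viewer
def K(c):
    f=210/np.tan(np.radians(c['vfov'])/2); return np.array([[f,0,c['cx']],[0,f,c['cy']],[0,0,1]])
def ray(c,px):
    p=cv2.undistortPoints(np.array(px,float).reshape(-1,1,2),K(c),c['dist_coeffs']).reshape(-1,2)
    d=np.c_[p,np.ones(len(p))]
    return d@R.from_quat(c['attitude']).as_matrix().T
def plane(c,px,z):
    d=ray(c,px); e=np.array(c['eye']); t=(z-e[2])/d[:,2]; return e+t[:,None]*d
def proj(c,P):
    Rm=R.from_quat(c['attitude']).as_matrix().T
    P=(np.array(P,float).reshape(-1,3)-c['eye'])@Rm.T
    return cv2.projectPoints(P,np.zeros(3),np.zeros(3),K(c),c['dist_coeffs'])[0].reshape(-1,2)
def save(n,name,box=None,s=1):
    c=viewer.get_calibration(n); im=viewer.get_image(n)
    cv2.imwrite('pics/raw_'+name+'.png',im[:,:,::-1])
    return c,im
E
python3 - <<'E'
import cv2
im=cv2.imread('pics/a_side.png')
cv2.imwrite('pics/b1.png',cv2.resize(im[230:330,185:310],None,fx=6,fy=6,interpolation=cv2.INTER_CUBIC))
cv2.imwrite('pics/b2.png',cv2.resize(im[155:230,280:360],None,fx=8,fy=8,interpolation=cv2.INTER_CUBIC))
E
```

```text
(no output)
```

View pics/b1.png

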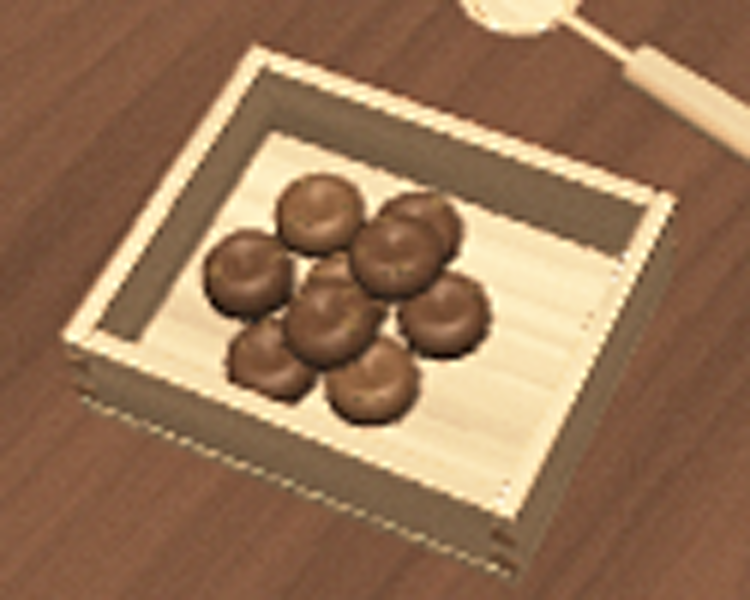

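View pics/b2.png

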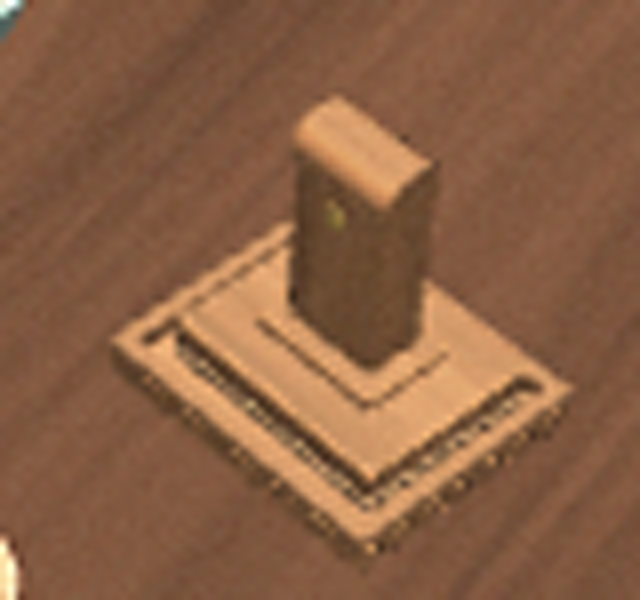

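Run:
```python
from h import *
c=viewer.get_calibration('side')
b=np.array([[255,47],[677,200],[510,520],[65,340]]); b=(b+.5)/6-.5+[185,230]
P=plane(c,b,.052); print(P.round(4), P.mean(0)); 
print([np.linalg.norm(P[i]-P[(i+1)%4]).round(4) for i in range(4)])
for i,j in ((0,1),(3,2),(1,2),(0,3)): print(np.degrees(np.arctan2(*(P[j]-P[i])[1::-1])))
r=np.array([[113,343],[368,540],[572,388]]); r=(r+.5)/8-.5+[280,155]
Q=plane(c,r,.015); print(Q.round(4),(Q[0]+Q[2])/2); print(np.linalg.norm(Q[0]-Q[1]),np.linalg.norm(Q[2]-Q[1]))
for i,j in ((1,0),(1,2)): print(np.degrees(np.arctan2(*(Q[j]-Q[i])[1::-1])))
im=cv2.imread('pics/a_scene.png')
cv2.imwrite('pics/b3.png',cv2.resize(im[160:250,205:365],None,fx=5,fy=5,interpolation=cv2.INTER_CUBIC))
```

```text
[[0.6221 0.0988 0.052 ]
 [0.4507 0.063  0.052 ]
 [0.4234 0.2013 0.052 ]
 [0.5928 0.2368 0.052 ]] [0.52226273 0.14998788 0.052     ]
[np.float64(0.175), np.float64(0.141), np.float64(0.1731), np.float64(0.1411)]
-168.21263412803665
-168.17655463258959
101.18432545557555
101.960217790875
[[ 0.5869 -0.1189  0.015 ]
 [ 0.4764 -0.0971  0.015 ]
 [ 0.4569 -0.1871  0.015 ]] [ 0.52189221 -0.15302528  0.015     ]
0.11269954339977555 0.09214709008669959
-11.189527479921177
-102.20863266754843
```

View pics/b3.png

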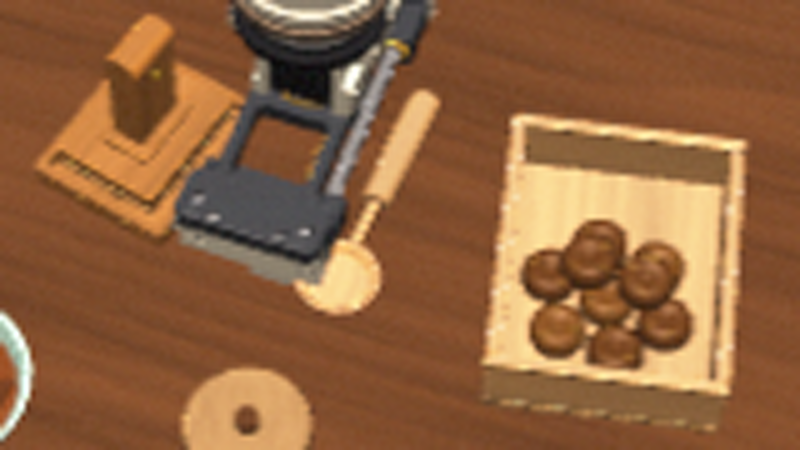

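```bash
cat >> h.py <<'E'
BC=np.array([.5223,.150]); BY=np.radians(11.75)
RC=np.array([.5219,-.153]); RY=np.radians(-11.7)
def tobox(p):
    p=np.atleast_2d(p)[:,:2]-BC; c,s=np.cos(BY),np.sin(BY); return np.c_[p[:,0]*c+p[:,1]*s,-p[:,0]*s+p[:,1]*c]
def frombox(x,y):
    c,s=np.cos(BY),np.sin(BY); return BC+[x*c-y*s,x*s+y*c]
E
python3 - <<'E'
from h import *
c=viewer.get_calibration('scene')
b=np.array([[515,117],[746,142],[725,395],[487,368]]); b=(b+.5)/5-.5+[205,160]
P=plane(c,b,.052); print(P.round(4), P.mean(0)); 
r=np.array([[37,165],[167,240],[187,40]]); r=(r+.5)/5-.5+[205,160]
print(plane(c,r,.015))
# tamper grip top, side view rounded ridge ends z=.116
s=viewer.get_calibration('side')
g=np.array([[318,112],[410,183]]); g=(g+.5)/8-.5+[280,155]
print(plane(s,g,.114), plane(s,g,.114).mean(0))
b=np.array([[320,210],[420,222],[248,270],[330,275],[445,310],[270,358],[372,376],[397,252],[332,318]]);b=(b+.5)/6-.5+[185,230]
print((1000*tobox(plane(s,b,.024))).round()); print((1000*tobox(plane(s,b[7:],.042))).round())
b=np.array([[550,272],[660,260],[604,300],[557,328],[665,322],[615,345],[602,240],[590,258],[650,278]]);b=(b+.5)/5-.5+[205,160]
print((1000*tobox(plane(c,b,.024))).round()); print((1000*tobox(plane(c,b[7:],.042))).round())
E
```

```text
[[0.4562 0.0634 0.052 ]
 [0.4255 0.2017 0.052 ]
 [0.5976 0.2351 0.052 ]
 [0.6272 0.1005 0.052 ]] [0.52662316 0.15016659 0.052     ]
[[ 0.56709608 -0.20981258  0.015     ]
 [ 0.59003533 -0.11421205  0.015     ]
 [ 0.44743483 -0.15663016  0.015     ]]
[[ 0.53953735 -0.1571936   0.114     ]
 [ 0.50108512 -0.14756776  0.114     ]] [ 0.52031124 -0.15238068  0.114     ]
[[ 41. -30.]
 [  4. -40.]
 [ 53.   5.]
 [ 24.  -6.]
 [-22.  -9.]
 [ 27.  34.]
 [-10.  26.]
 [  6. -25.]
 [ 15.  10.]]
[[ -1. -15.]
 [  8.  20.]]
[[  7. -39.]
 [-10.  26.]
 [ 22.  -5.]
 [ 45. -31.]
 [ 32.  32.]
 [ 52.   4.]
 [-19. -10.]
 [ -6. -16.]
 [  3.  21.]]
[[  5. -17.]
 [ 14.  20.]]
```

```bash
cat >> h.py <<'E'
def quat(psi): # psi rad: tool-x heading, tool down
    return (R.from_euler('z',psi)*R.from_quat([1,0,0,0])).as_quat()
E
python3 - <<'E'
from h import *
for a,b in ((78.3,101.75),(-101.7,-78.25),(78.3,-78.25),(-11.7,11.75)):
  for z in (.25,.06):
    q1=manip.solve_ik([.5219,-.153,z],quat(np.radians(a))); q2=manip.solve_ik([.5243,.15,z],quat(np.radians(b)))
    print(a,z,None if q1 is None else np.round(q1,2),b,None if q2 is None else np.round(q2,2))
E
```

```text
78.3 0.25 [ 0.81  0.33 -0.7   1.79  0.23  1.11  1.4 ] 101.75 [ 0.38  0.38 -0.88  1.78  0.32  1.13  1.17]
78.3 0.06 [ 0.72  0.59 -0.61  1.93  0.48  0.77  1.2 ] 101.75 [ 0.25  0.64 -0.74  1.93  0.59  0.81  0.96]
-101.7 0.25 [ 0.29  0.26 -0.06  1.8   0.02  1.08 -1.56] -78.25 [-0.12  0.27 -0.25  1.8   0.07  1.09 -1.76]
-101.7 0.06 [ 0.26  0.51 -0.03  1.95  0.02  0.68 -1.56] -78.25 [-0.19  0.52 -0.17  1.94  0.13  0.69 -1.81]
78.3 0.25 [ 0.81  0.33 -0.7   1.79  0.23  1.11  1.4 ] -78.25 [-0.12  0.27 -0.25  1.8   0.07  1.09 -1.76]
78.3 0.06 [ 0.72  0.59 -0.61  1.93  0.48  0.77  1.2 ] -78.25 [-0.19  0.52 -0.17  1.94  0.13  0.69 -1.81]
-11.7 0.25 [ 0.55  0.28 -0.38  1.79  0.12  1.09 -0.07] 11.75 [ 0.13  0.3  -0.56  1.79  0.18  1.1  -0.28]
-11.7 0.06 [ 0.49  0.53 -0.32  1.94  0.25  0.71 -0.18] 11.75 [ 0.03  0.55 -0.45  1.93  0.35  0.73 -0.42]
```

Run:
```python
from h import *
import json
manip.move_pose([.53,.03,.27],quat(0))
c=viewer.get_calibration('wrist'); im=viewer.get_image('wrist'); cv2.imwrite('pics/c1.png',im[:,:,::-1])
print(manip.current_clock(), {k:np.array(v).tolist() for k,v in c.items()})
json.dump({k:np.array(v).tolist() for k,v in c.items()},open('c1.json','w'))
psi=np.radians(-101.7); d=np.array([np.cos(psi+np.pi/2),np.sin(psi+np.pi/2)])
for back in (.12,.10,.08):
    try:
        manip.move_pose([*(RC-back*d),.25],quat(psi)); print(back);break
    except manip.PlanningError as e: print(e)
c=viewer.get_calibration('wrist'); im=viewer.get_image('wrist'); cv2.imwrite('pics/c2.png',im[:,:,::-1])
json.dump({k:np.array(v).tolist() for k,v in c.items()},open('c2.json','w'))
print(manip.current_clock(),manip.current_tool_pos(),manip.current_q())
```

```text
0.7833 {'vfov': 67.44778593430583, 'cx': 279.7446652371813, 'cy': 202.70043222748396, 'dist_coeffs': [-0.014869219821445085, 0.0, 0.0, 0.0, 0.0], 'eye': [0.5298770148314292, 0.10082516917367686, 0.4285554788517317], 'attitude': [0.9910846236168952, 7.025505556677394e-05, 0.0010787866925062288, 0.13322950166406988]}
0.12
2.0333 [ 0.40515405 -0.12826603  0.2498789 ] [ 0.42712406  0.04178299 -0.18792237  2.06000506  0.00865937  1.04066353
 -1.53779458]
```

View pics/c1.png

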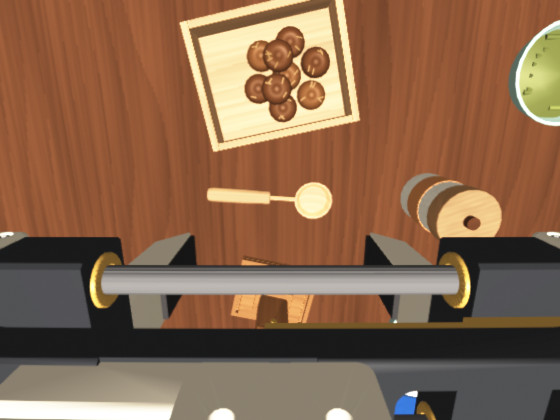

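View pics/c2.png

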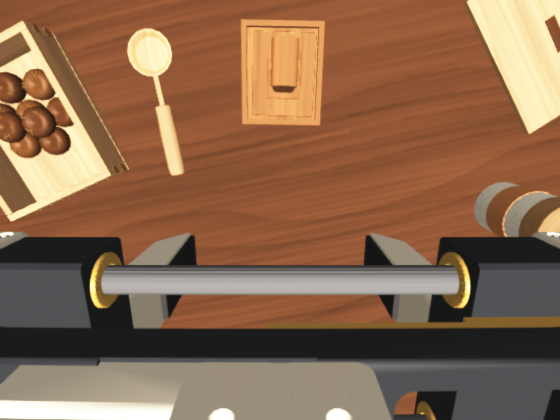

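c1 shows the box at (270,75) with all nine cakes. c2 shows the rest at (283,72), nearly square to the image. I'll zoom in on both.

Run:
```python
import cv2
a=cv2.imread('pics/c1.png'); cv2.imwrite('pics/d1.png',cv2.resize(a[0:155,175:365],None,fx=3.8,fy=3.8,interpolation=cv2.INTER_CUBIC))
a=cv2.imread('pics/c2.png'); cv2.imwrite('pics/d2.png',cv2.resize(a[12:132,235:330],None,fx=5,fy=5,interpolation=cv2.INTER_CUBIC))
```

```text
(no output)
```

View pics/d1.png

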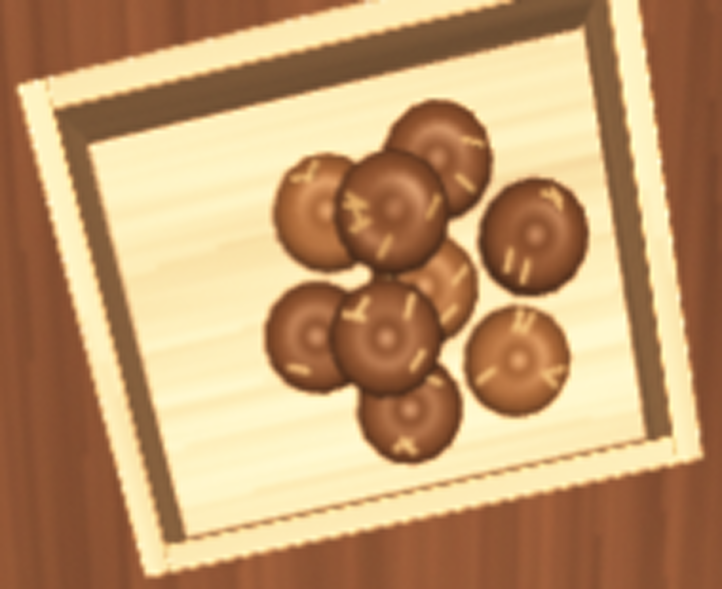

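View pics/d2.png

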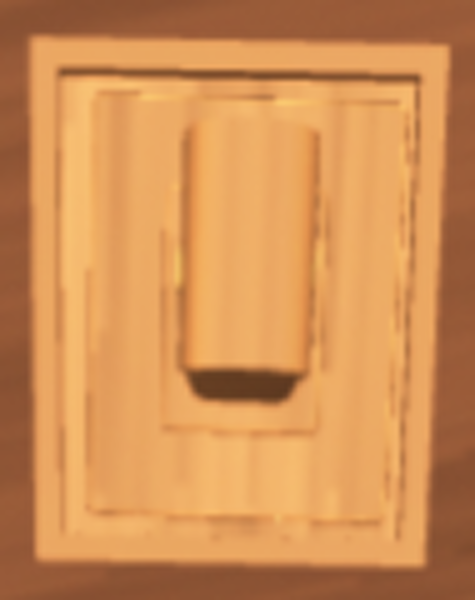

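Run:
```python
from h import *
import json
ld=lambda n:{k:(np.array(v)) for k,v in json.load(open(n)).items()}
c=ld('c1.json'); cv=lambda a,s,o:(np.array(a)+.5)/s-.5+o
P=plane(c,cv([[20,85],[150,577],[703,457]],3.8,[175,0]),.052); print(P.round(4),(P[0]+P[2])/2,np.linalg.norm(P[1]-P[0]),np.linalg.norm(P[1]-P[2]))
dd=P[2]-P[1];print(np.degrees(np.arctan2(dd[1],dd[0])))
dd=P[0]-P[1];print(np.degrees(np.arctan2(dd[1],dd[0]))-90)
C=[[325,210],[437,157],[535,235],[428,285],[318,337],[518,360],[409,410]]; T=[[390,208],[387,337]]
import h
h.BC=((P[0]+P[2])/2)[:2]
print(1000*tobox(plane(c,cv(C,3.8,[175,0]),.024)).round(3),1000*tobox(plane(c,cv(T,3.8,[175,0]),.042)).round(3))
c=ld('c2.json')
Q=plane(c,cv([[30,38],[450,45],[425,567],[37,560]],5,[235,12]),.015); print(Q.round(4),Q.mean(0))
for i,j in ((3,0),(2,1),(1,0),(2,3)):
    dd=Q[i]-Q[j]; print(np.linalg.norm(dd),np.degrees(np.arctan2(dd[1],dd[0])))
for z in (.026,.031):
    Q=plane(c,cv([[95,92],[410,100],[382,522],[87,512]],5,[235,12]),z); print(z,Q.mean(0),np.linalg.norm(Q[0]-Q[1]),np.linalg.norm(Q[0]-Q[3]),np.degrees(np.arctan2(*(Q[0]-Q[3])[1::-1])))
Q=plane(c,cv([[182,372],[305,378]],5,[235,12]),.104); print(Q,np.linalg.norm(Q[0]-Q[1]))
```

```text
[[0.423  0.1997 0.052 ]
 [0.4527 0.0609 0.052 ]
 [0.6234 0.0973 0.052 ]] [0.52319649 0.14849235 0.052     ] 0.1419183903369718 0.17455661604470338
12.055835185575805
12.057815398851162
[[-11.  26.]
 [ 26.  34.]
 [ 52.   5.]
 [ 16.  -2.]
 [-21. -10.]
 [ 40. -30.]
 [  3. -38.]] [[  9.  19.]
 [  0. -16.]]
[[ 0.5877 -0.1209  0.015 ]
 [ 0.5674 -0.213   0.015 ]
 [ 0.4559 -0.1881  0.015 ]
 [ 0.4764 -0.0962  0.015 ]] [ 0.52184087 -0.15453895  0.015     ]
0.11400549331878707 167.51154150862482
0.11427869343239329 167.41726392598713
0.09433871802211714 -102.40834357611804
0.094150691306641 -102.57434651256916
0.026 [ 0.52001047 -0.15591336  0.026     ] 0.06931018726263535 0.08923619374070108 -13.954601495265605
0.031 [ 0.5194092  -0.15573154  0.031     ] 0.06840250103274895 0.08806755652494834 -13.954601495265607
[[ 0.50296507 -0.14012913  0.104     ]
 [ 0.49746001 -0.16188781  0.104     ]] 0.022444285612021827
```

```bash
sed -i 's/^BC=.*/BC=np.array([.5235,.149]); BY=np.radians(12.0)/; s/^RC=.*/RC=np.array([.5219,-.1545]); RY=np.radians(-12.5)/' h.py
python3 - <<'E'
from h import *
psi=np.radians(-103.8)
q=quat(psi)
manip.move_pose([.520,-.156,.16],q)
manip.servo_line([.520,-.156,.049],vel=.12)
print(manip.current_clock(),manip.current_tool_pos(),manip.current_force())
effector.close(f_grip=50)
print(manip.current_clock(),manip.current_finger_gap(),manip.current_force())
manip.servo_line([.520,-.156,.20],vel=.12)
print(manip.current_clock(),manip.current_tool_pos(),[np.round(manip.current_force(),2) for _ in range(3)],manip.current_finger_gap())
for n in ('side','wrist'): cv2.imwrite(f'pics/e_{n}.png',viewer.get_image(n)[:,:,::-1])
# IK checks tilted
E
```

```text
3.7583 [ 0.52070844 -0.15616497  0.04982499] [-0.0372904  -0.31235643 -0.01881346]
4.8167 0.0239950747915744 [-0.86115173 -0.17243014  0.15092799]
6.225 [ 0.5193393  -0.15581122  0.19909946] [array([ 0.48, -0.71, -1.7 ]), array([ 0.48, -0.71, -1.7 ]), array([ 0.48, -0.71, -1.7 ])] 0.023758359916904646
```

View pics/e_side.png

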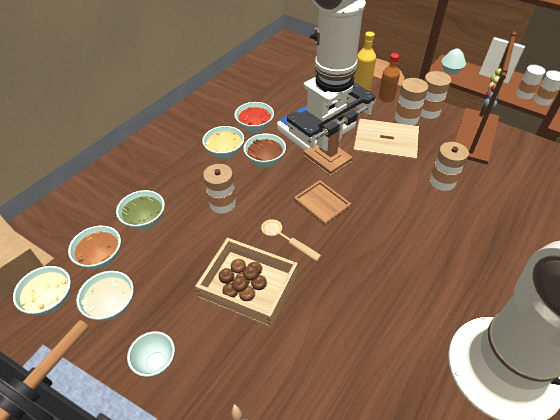

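View pics/e_wrist.png

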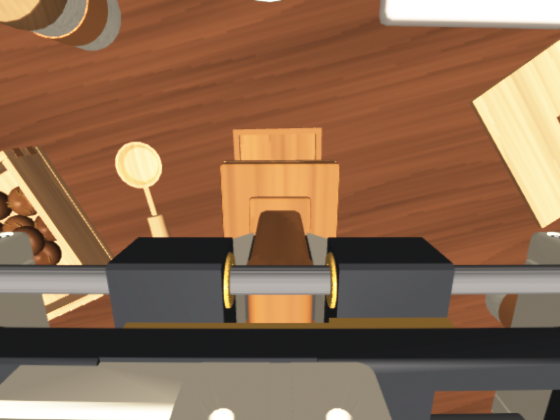

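```bash
cat >> h.py <<'E'
L=.0415
def tpose(x,y,z,tilt=0,edge=False,psi=None):
    """tcp pose for tamper cork centre (or low -x edge if edge) at box x,y (m), world z"""
    if psi is None: psi=BY-np.pi/2
    Rt=R.from_quat(quat(psi))*R.from_euler('x',tilt); M=Rt.as_matrix()
    O=np.array([*frombox(x,y),z])
    if edge: O=O-.045*M[:,1]
    return O-L*M[:,2], Rt.as_quat()
E
python3 - <<'E'
from h import *
t=np.radians(30)
q0=manip.current_q()
for x in (.036,-.03):
  for z in (.10,.035):
    p,o=tpose(x,.001,z,t,True); s=manip.solve_ik(p,o); print(x,z,p.round(3),None if s is None else np.round(s,2))
p,o=tpose(.036,.001,.11,t,True)
manip.servo_line([p[0],-.156,.22],vel=.15) if False else None
manip.move_pose(p+[0,0,.06],o); manip.servo_line(p,o)
print(manip.current_clock(),manip.current_tool_pos()-p,manip.current_force())
cv2.imwrite('pics/f_side.png',viewer.get_image('side')[:,:,::-1])
cv2.imwrite('pics/f_wrist.png',viewer.get_image('wrist')[:,:,::-1])
E
```

```text
0.036 0.1 [0.576 0.161 0.158] [ 0.02  0.26 -0.43  2.21  0.84  0.25 -2.51]
0.036 0.035 [0.576 0.161 0.093] [-1.37  0.95  1.35  2.28  4.5   0.8  -0.26]
-0.03 0.1 [0.512 0.148 0.158] [ 0.01  0.15 -0.43  2.35  0.85  0.21 -2.56]
-0.03 0.035 [0.512 0.148 0.093] [-1.19  0.44  0.92  2.42  4.36  0.26  0.1 ]
8.0917 [ 5.72582647e-04 -5.94548674e-04 -3.01742835e-05] [ 0.65060591 -0.42817413 -2.27765511]
```

View pics/f_side.png

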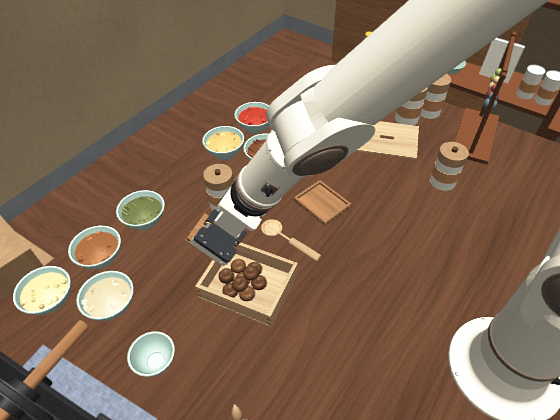

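View pics/f_wrist.png

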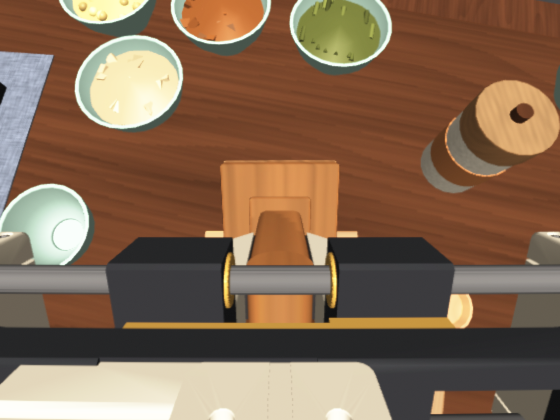

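Run:
```python
from h import *
for td in (18,20,22,24):
  t=np.radians(td)
  for x,z in ((.036,.08),(.036,.039),(.0,.036),(-.03,.035),(-.03,.08)):
    p,o=tpose(x,.001,z,t,True); s=manip.solve_ik(p,o); print(td,x,z,p.round(3),None if s is None else np.round(s,2))
```

```text
18 0.036 0.08 [0.588 0.164 0.133] [ 0.13  0.41 -0.56  2.02  0.54  0.52 -2.16]
18 0.036 0.039 [0.588 0.164 0.092] [ 0.08  0.47 -0.5   2.04  0.65  0.44 -2.26]
18 0.0 0.036 [0.553 0.156 0.089] [ 0.07  0.42 -0.5   2.13  0.66  0.4  -2.3 ]
18 -0.03 0.035 [0.523 0.15  0.088] [ 0.07  0.38 -0.49  2.19  0.67  0.37 -2.33]
18 -0.03 0.08 [0.523 0.15  0.133] [ 0.17  0.3  -0.6   2.17  0.52  0.46 -2.18]
20 0.036 0.08 [0.586 0.163 0.134] [ 0.12  0.39 -0.55  2.05  0.58  0.47 -2.2 ]
20 0.036 0.039 [0.586 0.163 0.093] [ 0.06  0.45 -0.48  2.08  0.7   0.39 -2.32]
20 0.0 0.036 [0.551 0.156 0.09 ] [ 0.05  0.4  -0.46  2.16  0.72  0.35 -2.36]
20 -0.03 0.035 [0.521 0.15  0.089] [ 0.04  0.36 -0.45  2.23  0.73  0.31 -2.4 ]
20 -0.03 0.08 [0.521 0.15  0.134] [ 0.16  0.28 -0.58  2.2   0.56  0.41 -2.22]
22 0.036 0.08 [0.584 0.163 0.135] [ 0.11  0.37 -0.53  2.09  0.62  0.42 -2.25]
22 0.036 0.039 [0.584 0.163 0.094] [ 0.03  0.43 -0.44  2.11  0.76  0.34 -2.39]
22 0.0 0.036 [0.549 0.155 0.091] [ 0.01  0.38 -0.42  2.19  0.79  0.29 -2.45]
22 -0.03 0.035 [0.52  0.149 0.09 ] [-0.02  0.34 -0.39  2.26  0.81  0.26 -2.49]
22 -0.03 0.08 [0.52  0.149 0.135] [ 0.13  0.26 -0.56  2.23  0.6   0.36 -2.27]
24 0.036 0.08 [0.582 0.163 0.136] [ 0.08  0.35 -0.5   2.12  0.68  0.36 -2.31]
24 0.036 0.039 [0.582 0.163 0.095] [-0.02  0.41 -0.39  2.14  0.84  0.28 -2.48]
24 0.0 0.036 [0.547 0.155 0.092] [-0.06  0.36 -0.35  2.23  0.89  0.24 -2.55]
24 -0.03 0.035 [0.518 0.149 0.091] [-0.97  0.37  0.68  2.32 -1.02  0.19 -0.76]
24 -0.03 0.08 [0.518 0.149 0.136] [ 0.1   0.24 -0.52  2.27  0.66  0.31 -2.34]
```

Run:
```python
from h import *
t=np.radians(20)
p,o=tpose(.034,.001,.085,t,True); manip.servo_line(p,o)
f0=manip.current_force(); print(manip.current_clock(),f0)
for x,h in ((34,31),(26,28),(18,27),(10,27),(2,27),(-6,27),(-14,27),(-22,26)):
    p,o=tpose(x/1000,.001,.008+h/1000,t,True)
    manip.servo_line(p,o,vel=.05)
    print(x,h,(manip.current_force()-f0).round(2),((manip.current_tool_pos()-p)*1000).round(1))
    if np.linalg.norm(manip.current_force()-f0)>8: print('stop');break
print(manip.current_clock())
for n in ('scene','side'): cv2.imwrite(f'pics/g_{n}.png',viewer.get_image(n)[:,:,::-1])
```

```text
8.5917 [-0.27585154 -0.39936574 -2.8018118 ]
34 31 [ 0.38  0.21 -0.27] [0.3 0.2 0.3]
26 28 [ 0.67 -0.17  0.97] [-0.6 -0.3 -0.2]
18 27 [1.06 0.16 0.23] [-0.5 -0.1 -0.1]
10 27 [0.73 0.35 0.51] [-0.5 -0.1 -0.1]
2 27 [-0.1   0.25  0.47] [-0.5 -0.2 -0.1]
-6 27 [ 0.69 -0.91  0.89] [-0.5 -0.2 -0.1]
-14 27 [ 0.53  0.23 -0.25] [-0.5 -0.2 -0.1]
-22 26 [ 0.09  0.56 -0.52] [-0.6 -0.2 -0.2]
11.8333
```

Run:
```python
import cv2
im=cv2.imread('pics/g_side.png'); cv2.imwrite('pics/g1.png',cv2.resize(im[190:330,175:320],None,fx=4,fy=4,interpolation=cv2.INTER_CUBIC))
```

```text
(no output)
```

View pics/g1.png

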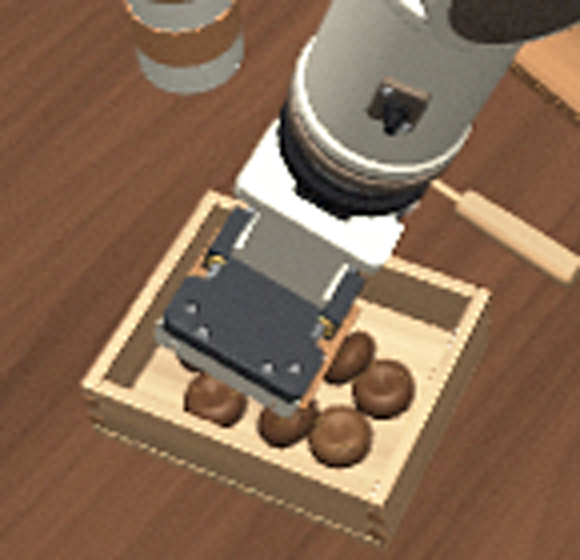

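Run:
```python
from h import *
p=manip.current_tool_pos()
manip.servo_line(p+[0.0,0,.09],vel=.15)
P,o=tpose(0,0,.16); manip.move_pose([.5,-.1,.2],o)
print(manip.current_clock())
for n in ('scene','side'): cv2.imwrite(f'pics/i_{n}.png',viewer.get_image(n)[:,:,::-1])
a=cv2.imread('pics/i_scene.png');b=cv2.imread('pics/i_side.png')
cv2.imwrite('pics/i1.png',cv2.resize(a[175:250,295:365],None,fx=7,fy=7,interpolation=cv2.INTER_CUBIC))
cv2.imwrite('pics/i2.png',cv2.resize(b[230:330,185:310],None,fx=6,fy=6,interpolation=cv2.INTER_CUBIC))
```

```text
13.675
```

View pics/i1.png

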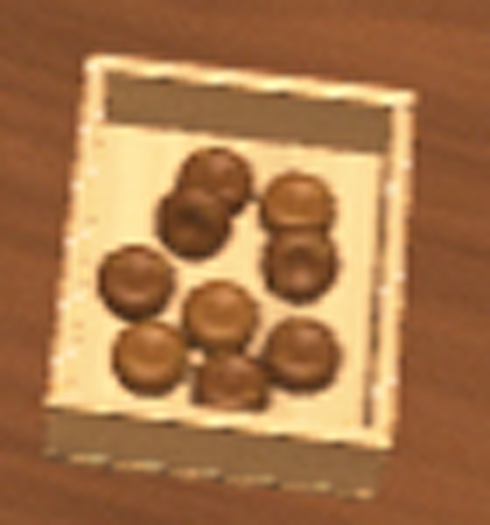

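View pics/i2.png

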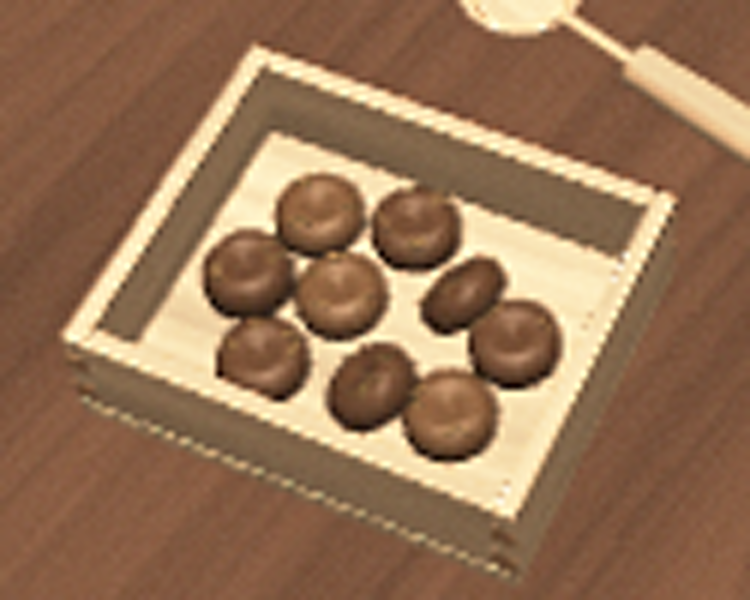

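Run:
```python
from h import *
s=viewer.get_calibration('side')
b=np.array([[320,210],[416,225],[248,270],[342,292],[515,340],[263,356],[450,412],[463,295],[372,387]]);b=(b+.5)/6-.5+[185,230]
print((1000*tobox(plane(s,b,.024))).round())
c=viewer.get_calibration('scene')
b=np.array([[215,180],[297,203],[137,280],[220,315],[150,355],[300,352],[230,378],[195,220],[300,265]]);b=(b+.5)/7-.5+[295,175]
print((1000*tobox(plane(c,b,.024))).round())
```

```text
[[ 40. -29.]
 [  3. -37.]
 [ 52.   6.]
 [ 15.   0.]
 [-52.  -7.]
 [ 29.  36.]
 [-43.  29.]
 [-26. -17.]
 [-13.  31.]]
[[-47. -10.]
 [-40.  27.]
 [  8. -39.]
 [ 21.  -2.]
 [ 44. -30.]
 [ 34.  33.]
 [ 51.   4.]
 [-25. -17.]
 [ -9.  30.]]
```

```bash
cat >> h.py <<'E'
def press(x,y,h0,h1,flim,f0,step=.0015,vel=.02,hx=0):
    """step tamper cork down from h0 to h1 (m above floor); stop at flim"""
    h=h0; log=[]
    while h>h1:
        h-=step
        p,o=tpose(x,y,.008+h); manip.servo_line(p,o,vel=vel)
        f=manip.current_force()[2]-f0
        log.append((round(h*1000,1),round(f,1)))
        if f>flim: break
    return h,log
E
python3 - <<'E'
from h import *
x,y=-.028,.005
p,o=tpose(x,y,.11); manip.move_pose(p,o)
p,o=tpose(x,y,.008+.045); manip.servo_line(p,o,vel=.1)
manip.sleep(.2); fs=[]
for _ in range(5): fs.append(manip.current_force()[2]); manip.sleep(.02)
f0=np.mean(fs); print(manip.current_clock(),np.round(fs,2))
h,log=press(x,y,.045,.0195,10,f0); print(h,log,manip.current_clock())
print(((manip.current_tool_pos()-tpose(x,y,.008+h)[0])*1000).round(1),manip.current_force())
for n in ('scene','side'): cv2.imwrite(f'pics/j_{n}.png',viewer.get_image(n)[:,:,::-1])
open('f0','w').write(str(f0))
E
```

```text
15.7667 [-2.72 -2.07 -2.47 -2.74 -1.87]
0.019499999999999976 [(43.5, np.float64(-0.0)), (42.0, np.float64(0.1)), (40.5, np.float64(-0.4)), (39.0, np.float64(1.3)), (37.5, np.float64(0.0)), (36.0, np.float64(0.0)), (34.5, np.float64(0.6)), (33.0, np.float64(0.4)), (31.5, np.float64(1.0)), (30.0, np.float64(-0.6)), (28.5, np.float64(0.6)), (27.0, np.float64(-0.4)), (25.5, np.float64(0.4)), (24.0, np.float64(0.3)), (22.5, np.float64(0.1)), (21.0, np.float64(-0.3)), (19.5, np.float64(0.0))] 20.0167
[-0.1 -0.  -0.1] [ 0.94157356 -0.20171128 -2.34914418]
```

Run:
```python
from h import *
f0=float(open('f0').read()); x,y=-.028,.005
h,log=press(x,y,.0195,.012,10.5,f0,step=.0005,vel=.01); print(h,log)
p0=manip.current_tool_pos()
tot=0;hist=[]
t0=manip.current_clock()
for k in range(18):
    fs=[]
    for _ in range(4): manip.sleep(.02); fs.append(manip.current_force()[2]-f0)
    f=np.mean(fs); hist.append(round(float(f),1))
    if f<13.3 or f>16.7:
        h-=np.clip((15-f)*.00007,-.0003,.0003); p,o=tpose(x,y,.008+h); manip.servo_line(p,o,vel=.01)
print(hist,h,manip.current_clock()-t0,manip.current_clock())
print(((manip.current_tool_pos()-tpose(x,y,.008+h)[0])*1000).round(1))
```

```text
0.016499999999999997 [(19.0, np.float64(-0.5)), (18.5, np.float64(0.1)), (18.0, np.float64(0.4)), (17.5, np.float64(3.0)), (17.0, np.float64(8.4)), (16.5, np.float64(11.5))]
[11.5, 14.1, 13.8, 13.6, 13.8, 13.7, 13.9, 13.7, 14.3, 13.6, 14.0, 14.1, 14.3, 13.8, 14.0, 14.5, 13.6, 13.5] 0.016252929595975334 1.4499999999999993 23.0667
[0.6 0.3 1.2]
```

Run:
```python
from h import *
p,o=tpose(-.028,.005,.026); manip.servo_line(p,o,vel=.03)
p,o=tpose(-.028,.005,.13); manip.servo_line(p,o,vel=.15)
manip.move_pose([.5,-.1,.2],o)
print(manip.current_clock())
for n in ('scene','side'): cv2.imwrite(f'pics/k_{n}.png',viewer.get_image(n)[:,:,::-1])
a=cv2.imread('pics/k_scene.png');b=cv2.imread('pics/k_side.png')
cv2.imwrite('pics/k1.png',cv2.resize(a[175:250,295:365],None,fx=7,fy=7,interpolation=cv2.INTER_CUBIC))
cv2.imwrite('pics/k2.png',cv2.resize(b[230:330,185:310],None,fx=6,fy=6,interpolation=cv2.INTER_CUBIC))
```

```text
25.1417
```

View pics/k1.png

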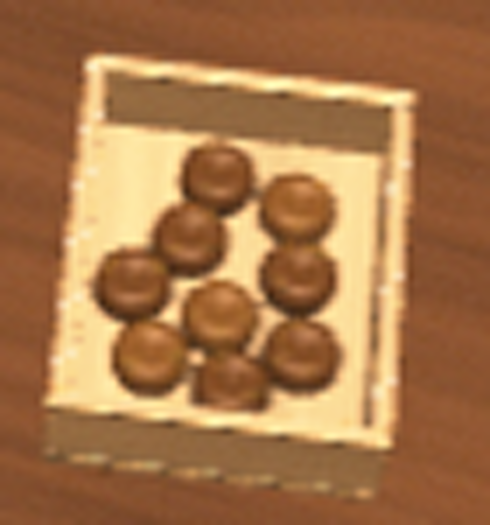

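View pics/k2.png

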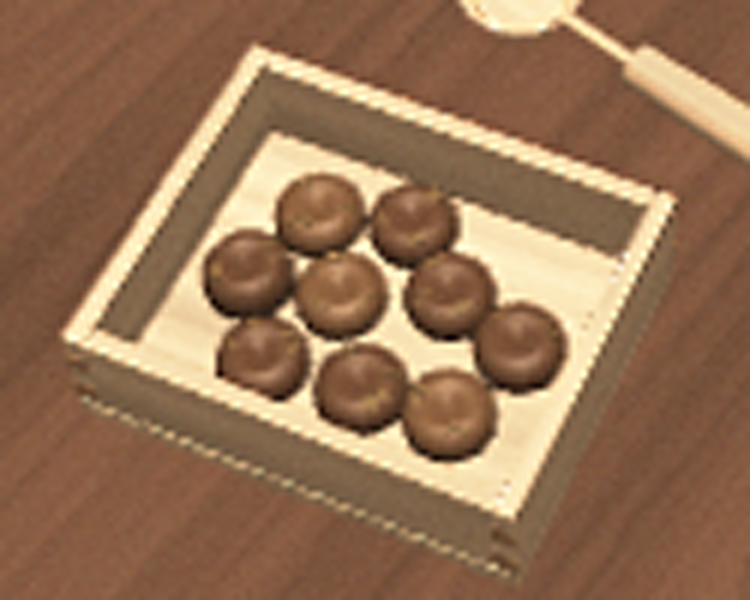

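View pics/k_side.png

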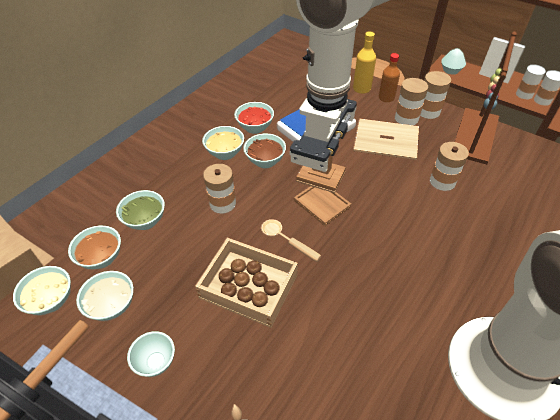

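All nine lie flat and in one layer. Before placing the tamper I'll check how it sits in the hand.

Run:
```python
from h import *
psi=np.radians(-102.5)
manip.move_pose([.5219,-.1545,.12],quat(psi)); manip.sleep(.2)
print(manip.current_clock(),manip.current_tool_pos())
import json
cv2.imwrite('pics/l_wrist.png',viewer.get_image('wrist')[:,:,::-1])
cv2.imwrite('pics/l_side.png',viewer.get_image('side')[:,:,::-1])
b=cv2.imread('pics/l_side.png')
cv2.imwrite('pics/l1.png',cv2.resize(b[120:230,260:380],None,fx=5,fy=5,interpolation=cv2.INTER_CUBIC))
```

```text
25.925 [ 0.52313635 -0.15293833  0.12141245]
```

View pics/l_wrist.png

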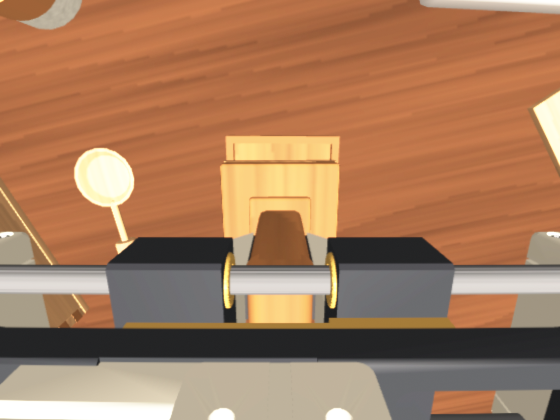

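View pics/l1.png

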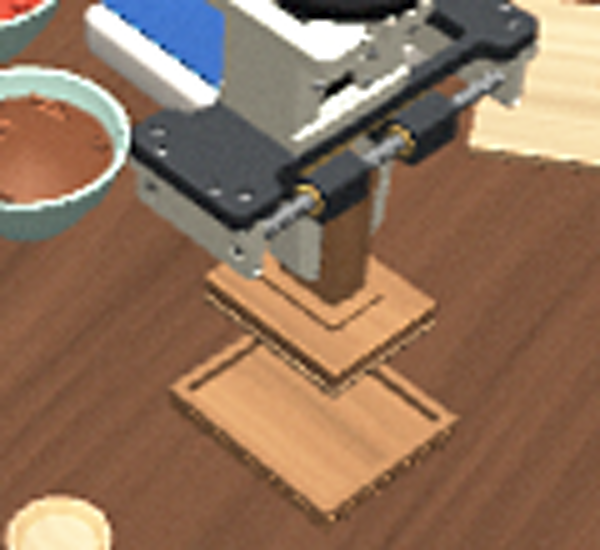

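Run:
```python
from h import *
c=viewer.get_calibration('wrist'); t=manip.current_tool_pos(); Rt=R.from_quat(manip.current_tcp_rot())
P=plane(c,[[227,137],[339,137]],.015); print(P,np.linalg.norm(P[0]-P[1]))
print('rest far edge rel TCP in tool xy',Rt.inv().apply(P-t))
Q=plane(c,[[221.5,162.5],[339,162.5]],t[2]-.0415+.018); print('plate far edge',Rt.inv().apply(Q-t))
```

```text
[[ 0.58592403 -0.12290574  0.015     ]
 [ 0.56613285 -0.2131249   0.015     ]] 0.09236443112720079
rest far edge rel TCP in tool xy [[-0.04369202 -0.05486678  0.10633875]
 [ 0.04867241 -0.05488896  0.10635229]]
plate far edge [[-0.03399241 -0.04521455  0.02359201]
 [ 0.03395622 -0.04521874  0.02360195]]
```

Run:
```python
from h import *
q=quat(np.radians(-102.5)); X=[.5213,-.1549]
manip.servo_line([*X,.07],q,vel=.1); manip.sleep(.2); f0=manip.current_force()[2]
print(manip.current_tool_pos())
z=.07
while z>.047:
    z-=.001 if z<.056 else .003
    manip.servo_line([*X,z],q,vel=.03); f=manip.current_force()-[0,0,f0]
    if f[2]>2.5: break
print(z,f,manip.current_tool_pos())
effector.open_jaws(); manip.sleep(.2)
p=manip.current_tool_pos(); print(p,manip.current_force(),manip.current_clock())
manip.servo_line([p[0],p[1],.17],vel=.12)
d=np.array([np.cos(np.radians(-12.5)),np.sin(np.radians(-12.5))])
manip.move_pose([*(np.array(X)-.12*d),.25],q)
import json
cc=viewer.get_calibration('wrist'); cv2.imwrite('pics/m_wrist.png',viewer.get_image('wrist')[:,:,::-1])
json.dump({k:np.array(v).tolist() for k,v in cc.items()},open('m.json','w'))
for n in ('scene','side'): cv2.imwrite(f'pics/m_{n}.png',viewer.get_image(n)[:,:,::-1])
print(manip.current_clock(),manip.current_force())
a=cv2.imread('pics/m_wrist.png'); cv2.imwrite('pics/m1.png',cv2.resize(a[12:132,235:330],None,fx=5,fy=5,interpolation=cv2.INTER_CUBIC))
```

```text
[ 0.52197589 -0.15507484  0.07074732]
0.04799999999999999 [-4.72313192 -0.16844838 10.44797321] [ 0.52132581 -0.15489681  0.0489464 ]
[ 0.52129603 -0.1548977   0.04800343] [ 0.03128055  1.01149134 -0.13320829] 31.2417
33.1917 [ 0.32876079 -0.11493015 -0.66972033]
```

View pics/m1.png

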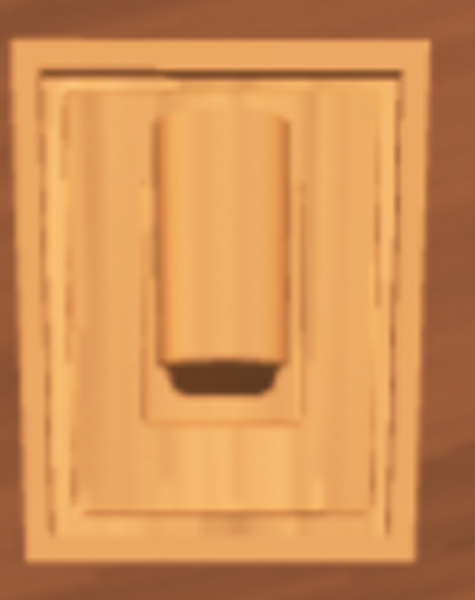

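View pics/m_side.png

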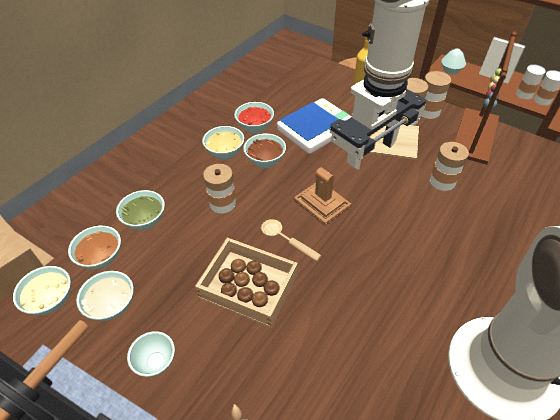

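The tamper stands upright inside the rim (plate gaps look about even in m1), all nine cakes are flat at around (247,280), and the bystanders look unmoved.

Run:
```python
from h import *
import json
c={k:np.array(v) for k,v in json.load(open('m.json')).items()}
cv=lambda a:(np.array(a)+.5)/5-.5+[235,12]
r=plane(c,cv([[10,38],[432,38],[415,562],[27,562]]),.015).mean(0); t=plane(c,cv([[63,90],[383,88],[372,513],[75,513]]),.026).mean(0)
print(r,t,np.hypot(*(t-r)[:2]))
manip.sleep(.3); manip.hand_in(); print(manip.current_clock())
```

```text
[ 0.52211553 -0.1546306   0.015     ] [ 0.5211127  -0.15493346  0.026     ] 0.0010475652975357114
the job is handed in; nothing more can be done
the job is handed in; nothing more can be done
```

I levelled the nine cakes with the tamper, gave the final press, put the tamper back in its rest and handed the job in at about 33.5 s of the 72 s allowed. No verdict came back.

**Levelling:** I tilted the tamper by 20° and used its low end to push the two upper cakes off the heap into the empty end of the box. I then pressed down with the plate level, which laid the two leaning cakes flat.

**Final press:** The wrist sensor read 13.5–14.5 N for about 1.35 s, and no reading while the tamper was in the box went above that. It is a wrist reading taken between small steps, so a brief peak between readings would not show.

**Last checks:**
- **Cakes:** both fixed cameras show all nine flat in one layer.
- **Tamper:** it stands upright in the rest and is released, about 1 mm from the middle as measured in the wrist camera.
- **Setting down:** the wrist force reached about 10 N against the board. This was at the rest, away from the cakes.
- **Bystanders:** the side view showed no visible movement of the canister, bowl or scoop in it. I judged that by eye and did not measure it.

**Disagreements:** the scene and side cameras differed by about 4 mm on where the box is, so I used close wrist-camera views. A first try at a 30° tilt would have taken a wrist joint to its limit, so I changed to 20° before touching the box.

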